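# Knock the broken handle stub out of a mallet head

## Task

The mallet head clamped on the knock-out stand still has the stub of its broken handle stuck in its eye. Take the long ejector rod (the tallest of the three hand tools in the wooden rack) and push it straight down through the eye until its collar rests on the mallet head, so that the stub drops out onto the stand's bed below. Leave the rod standing in the eye and let go of it.

Things in the scene. Friction and masses are not known exactly. Their poses are not given: they have to be found in the camera images.
- rod_handle (a point): Middle of the ejector rod's handle, on its axis; z up. Upright in a rack hole, any of the three. Wooden handle 28 mm dia, 70 mm tall, on a steel collar 58 mm dia, 8 thick; steel shank 16 mm dia, 80 long, below. Point is 43 mm above the collar's underside, 123 above the foot, 35 below the top. 0.25 kg. The two other tools in the rack are shorter (tops 34 mm or more below the rod's), collars 40 mm.
- eye_mouth (a point): Centre of the eye's mouth at the top of the fixed dark mallet head (80 x 150 along y x 70 mm high) clamped on the stand; 132 mm above the table, z up. Eye: vertical round through bore, 34 mm dia. Open space of 54 mm below it, down to the stand's railed bed. Nothing of the stand is higher than the head. A loose like head with an empty eye lies farther off; it is not meant.
- stub_mid (a point): Centre of the broken handle stub, z its axis: pale wooden cylinder, 31.5 mm dia, 36 long, lower rim tapered, 0.04 kg, stuck upright in the eye, top sunk 26 mm below the head's top. Held by friction: about 10 N (5 to 20) shifts it; it must be pushed about 40 mm down before it drops. The rod's foot ends 10 mm below the head when its collar is home.
- rack: Fixed wooden rack for the three hand tools: plate 75 (x) by 225 mm (y), top 95 mm above the table, on end legs, open in front. Three holes of 24 mm dia on its y axis at -72, 0 and +72 mm; collars rest on the plate, shanks hang through. Origin on the table under its centre, z up.
Mind the look-alikes: they are no part of the job. Leave any orange or turquoise look-alike of the part that bears rod_handle alone.

How it is judged:
On the way, in this order (a step that is already met when the one before it is completed fails the run):
1. the rod's shank has entered the eye from above while the stub is still stuck in it (z of rod_handle in the frame of eye_mouth below 0.118 m and horizontal distance between rod_handle and eye_mouth below 0.018 m and z of stub_mid in the frame of eye_mouth above -0.052 m), for 0.05 s.
2. with the rod pushed through the eye, the stub has dropped out below the head (z of rod_handle in the frame of eye_mouth below 0.065 m and horizontal distance between rod_handle and eye_mouth below 0.018 m and z of stub_mid in the frame of eye_mouth below -0.095 m), for 0.1 s.
At the end, for the whole second after the job is handed in: The stub rests on the stand's bed under the head (centre 95 mm or more below its top, within 75 mm of the eye's axis); the rod stands released in the eye, collar within 6 mm of the head, upright within 10 degrees, its handle within 18 mm of the eye's axis; both still (z of rod_handle in the frame of eye_mouth below 0.049 m and horizontal distance between rod_handle and eye_mouth below 0.018 m and angle between rod_handle's own z axis and vertical below 0.17 rad and z of stub_mid in the frame of eye_mouth below -0.095 m and horizontal distance between stub_mid and eye_mouth below 0.075 m and linear speed of rod below 0.03 m/s and linear speed of stub below 0.05 m/s); the robot touches nothing.
It also fails if it takes over 48 s, if anything falls off the work surface, if the arm or the gripper's body presses on something with over 40 N, if the wrist force passes 120 N, or if a joint passes its speed limit or range.

## Robot

A 6-joint arm with a two-finger parallel gripper is mounted at the origin on the work surface. World frame = base frame: x ahead of the robot, y to its left, z up, the work surface at z = 0. Lengths are in m, angles in rad, forces in N, time in s.
With the tool pointing down it reaches from about 0.35 to 0.875 m from the base axis. Payload 4.2 kg.
Tool frame: the origin (TCP) lies on the centre line of the jaws, within the pads' length; the fingertips stand 22 mm ahead of it and the grasp point (between the pads) lies 3 mm ahead of it; z points along the fingers, y is the line along which they close (so a half turn about z gives the same grasp; the last joint's range is limited). The gripper opens to 85 mm and grips with 20 to 120 N. Pads are 22 mm wide; open, the fingers measure 114 mm over their backs; the gripper's body (76 mm by 85 mm) begins 54 mm behind the grasp point. The pads swing forward as they close: fully open they stand 13 mm farther back than shut.
Start: joints at [-1.065, 0.385, 0.008, 0, -1.194, -0.259], TCP at [0.153, -0.606, 0.253] pointing down, gripper open.
Joint ranges: [-3.14, 3.14], [-1.21, 2.06], [-1.07, 1.41], [-3.16, 2.05], [-2.99, -0.16], [-3.1, 3.1]. Speed limits (rad/s): [2.79, 2.79, 3.14, 3.14, 3.14, 3.14].

## Interface

Orientations are given as a unit quaternion [x, y, z, w].
In Python, from station import r gives the robot as it stands.
- The arm moves only by the tool drive_tool, never from a script. Its argument "series" is a list of rows, each a list of 7 numbers: the opening, from -1 (shut) to 1 (fully open), then the shift along the tool's x, y, z in mm, then the turn, a rotation vector about the tool's x, y, z in rad. A call has 1 to 20 rows; each row shifts and turns the commanded pose from where the row before left it, along the tool's axes as they then stand; what a row does not reach is not made up. A row lasts 1/10 s, in which the tool goes at most 50 mm and 8.59 degrees, less where a joint would pass 70% of its speed; a pose out of reach is approached as far as the arm can. A call is refused whole if a number of a shift passes 50 or a number of a turn 0.15, either way. A call with a gripper value outside its range is refused whole. The fingers move at their own pace and stop on an object; the grip force is fixed at half the most. Time passes only in rows, so rows that do not move let the fingers close. It gives the time, the measured TCP pose, the force, the opening and the grip force at its end, in the units of the state.
- r.read_state(): the state, without advancing time (a new reading comes with each control period).
- r.capture(name): name is "side" or "top"; returns the picture (400x640x3 uint8, red, green, blue); there is no depth.
- r.calibration(name): a dict with "fx", "fy", "cx", "cy" (pixels), "rvec" (rotation vector, rad) and "tvec" (3), from world to camera coordinates, as OpenCV has them. Camera axes: x right, y down, z forward; pixel columns grow to the right and rows downward; lengths in m; the calibration is good to about 2 mm. A picture is of the moment at which its call begins. calibration takes no time and is no camera call.
- r.hand_in(): hands the job in; it is judged then, once.
The state is a dict: "time": time; "qpos": joint angles; "joint_velocities": joint speeds; "joint_torque": joint torques, N m; "position": TCP position; "orientation": TCP orientation; "wrist_force": force on the tool from outside, world axes, zero at the start; "torque": the same for the moment, N m; "opening": opening from 0.0 (shut) to 1.0 (fully open); "grip_force": force on a finger pad.
Only numpy, scipy, OpenCV 4.12 (cv2) and the standard library are available. Lean on these libraries where they do the work, as an engineer would, in place of code of your own. Each camera call takes 0.05 s, during which the arm holds its last target. There are 200 camera calls.

## Working session

There is one attempt and no reset: what is moved stays moved. The work goes in short steps, Python scripts to look and compute and a tool call to move; the robot and the scene stay as the last step left them, time stands still between calls to the robot, and variables do not carry over. Pictures are saved under pics/ and viewed, at most 10 in all, crops included, and the job is handed in when it is done.

Besides the shell and the picture viewer there is one more tool, called after "Request:" by a JSON object that holds its "fn" and its "kwargs". drive_tool: Moves the arm, as the interface text tells. Its arguments: {"type":"object","properties":{"series":{"type":"array"}},"required":["series"]}

```bash
mkdir -p pics; python3 - <<'E'
from station import r
import cv2
for n in("side","top"):
    cv2.imwrite(f"pics/{n}0.png",r.capture(n)[:,:,::-1]); print(n,r.calibration(n))
s=r.read_state(); print(s["time"],s["position"],s["orientation"])
E
```

```text
side {'fx': 411.5040361300514, 'fy': 411.5040361300514, 'cx': 324.13218749145886, 'cy': 191.39925872239078, 'rvec': array([ 0.77100724, -2.65507861,  0.97206527]), 'tvec': array([0.44149127, 0.26082231, 0.83544501])}
top {'fx': 493.626285906015, 'fy': 493.626285906015, 'cx': 314.37551358793024, 'cy': 197.51583690368113, 'rvec': array([ 2.17466332, -2.04382462,  0.21062627]), 'tvec': array([-0.0045622 ,  0.5348663 ,  1.03032687])}
0.1 [ 0.15258192 -0.60559051  0.25234556] [-1.23007584e-01  9.92405251e-01  9.61819011e-04 -1.66569969e-04]
```

View pics/side0.png

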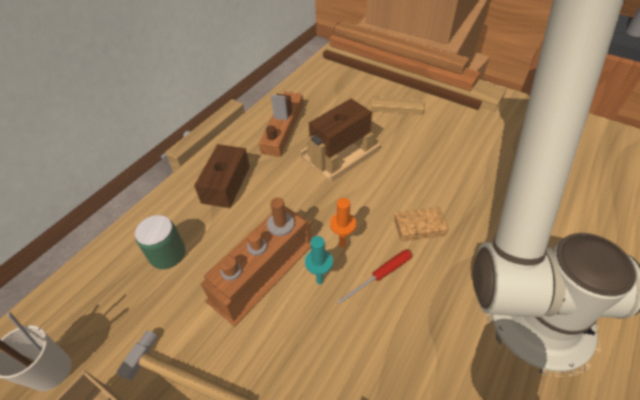

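View pics/top0.png

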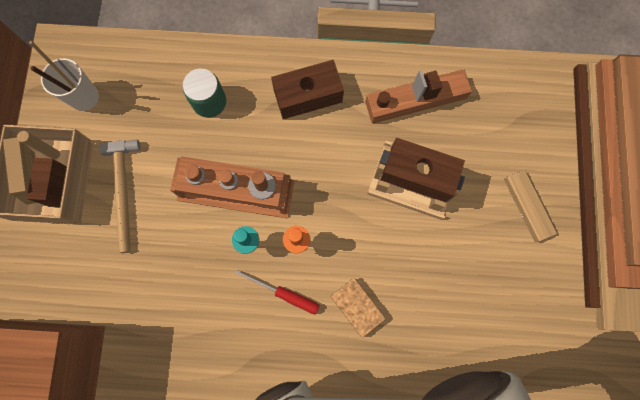

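The side view shows the rod with the big collar at about (279,215) and the clamped head's eye at about (341,118). In the top view they are at about (262,183) and (425,168). The orange and turquoise look-alikes stand free on the table.

```bash
python3 - <<'E'
import cv2,numpy as np
s=cv2.imread("pics/side0.png");t=cv2.imread("pics/top0.png")
def c(i,x,y,w=50,h=37): return cv2.resize(i[y:y+h,x:x+w],(400,296),interpolation=cv2.INTER_CUBIC)
cv2.imwrite("pics/crop.png",np.vstack([np.hstack([c(s,255,195),c(s,315,100)]),np.hstack([c(t,240,165),c(t,400,150)])]))
E
```

```text
(no output)
```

View pics/crop.png

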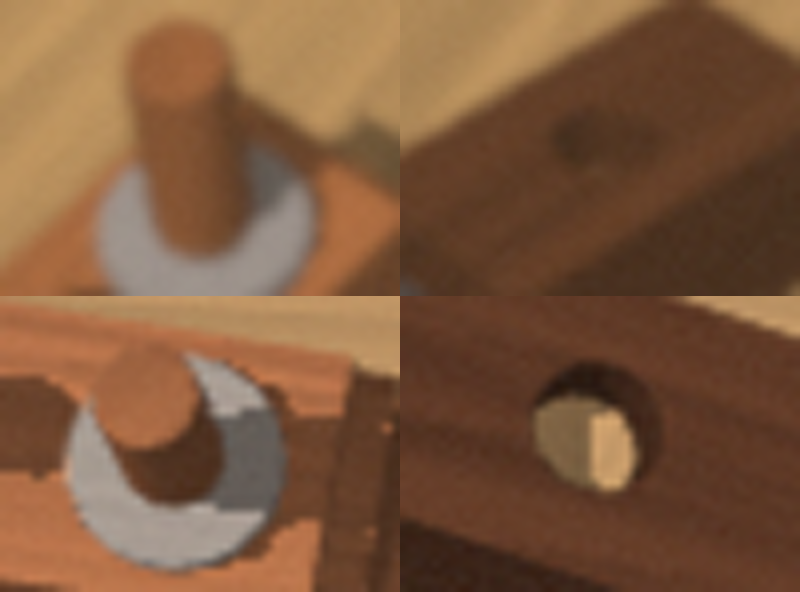

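The crops give these centres. Rod handle top: side (277.4,203.6), top (257.9,177.0). Collar: top (261.7,185). Eye mouth: side (340.3,116.8), top (424.3,165.8).

```bash
cat > h.py <<'E'
from station import r
import cv2,numpy as np
def ray(n,p):
    c=r.calibration(n);R=cv2.Rodrigues(c["rvec"])[0]
    d=R.T@np.array([(p[0]-c["cx"])/c["fx"],(p[1]-c["cy"])/c["fy"],1]);o=-R.T@c["tvec"]
    return o,d/np.linalg.norm(d)
def plane(n,p,z):
    o,d=ray(n,p);return o+d*(z-o[2])/d[2]
def tri(a,b):
    (o1,d1),(o2,d2)=ray("side",a),ray("top",b)
    s=np.linalg.lstsq(np.c_[d1,-d2],o2-o1,rcond=None)[0]
    p,q=o1+s[0]*d1,o2+s[1]*d2
    return (p+q)/2,np.linalg.norm(p-q)
def proj(n,P):
    c=r.calibration(n);K=np.array([[c["fx"],0,c["cx"]],[0,c["fy"],c["cy"]],[0,0,1]])
    return cv2.projectPoints(np.array(P,float).reshape(-1,3),c["rvec"],c["tvec"],K,None)[0][:,0]
E
python3 - <<'E'
from h import *
np.set_printoptions(precision=4,suppress=True)
for a,b,z in(((277.4,203.6),(257.9,177),.173),((340.3,116.8),(424.3,165.8),.132)):
    print(tri(a,b),plane("side",a,z),plane("top",b,z))
print("collar",plane("top",(261.7,185),.101))
# rack/head direction
print([plane("top",p,.095) for p in((175,159),(291,178))])
print("head",[plane("top",p,.132) for p in((397,140),(465,161),(456,200),(384,178))])
print("loose",plane("top",(308,84),.07),"others tops",[plane("top",p,.14) for p in((195,172),(226,176))])
E
```

```text
(array([0.5442, 0.141 , 0.1676]), np.float64(0.0023011204368274855)) [0.5399 0.1439 0.173 ] [0.544  0.1408 0.173 ]
(array([ 0.5987, -0.1951,  0.1322]), np.float64(0.0005430548102114375)) [ 0.5986 -0.1954  0.132 ] [ 0.5991 -0.1951  0.132 ]
collar [0.5447 0.1409 0.101 ]
[array([0.5917, 0.3326, 0.095 ]), array([0.5652, 0.0805, 0.095 ])]
head [array([ 0.6514, -0.1372,  0.132 ]), array([ 0.6146, -0.2791,  0.132 ]), array([ 0.5309, -0.2608,  0.132 ]), array([ 0.5679, -0.1128,  0.132 ])]
loose [0.7937 0.0593 0.07  ] others tops [array([0.5546, 0.2745, 0.14  ]), array([0.5501, 0.2104, 0.14  ])]
```

Request:
{"fn": "drive_tool", "kwargs": {"series": [[1,-31.2,34.9,0,0,0,0],[1,-31.2,34.9,0,0,0,0],[1,-31.2,34.9,0,0,0,0],[1,-31.2,34.9,0,0,0,0],[1,-31.2,34.9,0,0,0,0],[1,-31.2,34.9,0,0,0,0],[1,-31.2,34.9,0,0,0,0],[1,-31.2,34.9,0,0,0,0],[1,-31.2,34.9,0,0,0,0],[1,-31.2,34.9,0,0,0,0],[1,-31.2,34.9,0,0,0,0],[1,-31.2,34.9,0,0,0,0],[1,-31.2,34.9,0,0,0,0],[1,-31.2,34.9,0,0,0,0],[1,-31.2,34.9,0,0,0,0],[1,-31.2,34.9,0,0,0,0],[1,-31.2,34.9,0,0,0,0],[1,-31.2,34.9,0,0,0,0]]}}

```text
time: 1.9
position: [0.5441, 0.1422, 0.2529]
orientation: [-0.123, 0.992, -0.0, -0.0]
wrist_force: [1.1, -0.4, -0.4]
opening: 1.0
grip_force: 0.0
```

Request:
{"fn": "drive_tool", "kwargs": {"series": [[1,0,0,0,0,0,-0.138],[1,0,0,0,0,0,-0.138],[1,0,0,0,0,0,-0.138],[1,0,0,0,0,0,-0.138],[1,0,0,0,0,0,-0.138],[1,0,0,0,0,0,-0.138],[1,0,0,0,0,0,-0.138],[1,0,0,0,0,0,-0.138],[1,0,0,0,0,0,-0.138],[1,0,0,0,0,0,0],[1,0,0,0,0,0,0]]}}

```text
time: 3.0
position: [0.5436, 0.1403, 0.253]
orientation: [-0.676, 0.736, 0.0, -0.0]
wrist_force: [-0.0, -0.8, -0.0]
opening: 1.001
grip_force: 0.0
```

```bash
python3 - <<'E'
from h import *
from scipy.spatial.transform import Rotation as Q
np.set_printoptions(precision=4,suppress=True)
s=r.read_state();M=Q.from_quat(s["orientation"]).as_matrix();p=np.array(s["position"])
print(s["time"],p,"\n",M,s["qpos"]); print("tool shift to rod mm",M.T@(np.array([.5443,.141,.153])-p)*1000)
E
```

```text
3.0 [0.5436 0.1403 0.253 ] 
 [[-0.0848 -0.9964 -0.0007]
 [-0.9964  0.0848 -0.0003]
 [ 0.0003  0.0006 -1.    ]] [ 0.541   0.2775 -0.1509 -0.0001 -1.1432 -0.6259]
tool shift to rod mm [-0.8335 -0.6548 99.9784]
```

Request:
{"fn": "drive_tool", "kwargs": {"series": [[1,-0.8,-0.7,25,0,0,0],[1,0,0,25,0,0,0],[1,0,0,25,0,0,0],[1,0,0,15,0,0,0],[1,0,0,10,0,0,0],[1,0,0,0,0,0,0],[-1,0,0,0,0,0,0],[-1,0,0,0,0,0,0],[-1,0,0,0,0,0,0],[-1,0,0,0,0,0,0],[-1,0,0,0,0,0,0],[-1,0,0,0,0,0,0],[-1,0,0,0,0,0,0],[-1,0,0,0,0,0,0],[-1,0,0,0,0,0,0],[-1,0,0,0,0,0,0]]}}

```text
time: 4.6
position: [0.5446, 0.1412, 0.1541]
orientation: [-0.678, 0.735, -0.0, 0.0]
wrist_force: [-3.4, 1.5, 6.3]
opening: 0.31
grip_force: 58.9
```

Request:
{"fn": "drive_tool", "kwargs": {"series": [[-1,0,0,-10,0,0,0],[-1,0,0,-20,0,0,0],[-1,0,0,-25,0,0,0],[-1,0,0,-25,0,0,0],[-1,0,0,-25,0,0,0],[-1,0,0,-25,0,0,0],[-1,0,0,-20,0,0,0],[-1,0,0,-10,0,0,0],[-1,0,0,0,0,0,0],[-1,0,0,0,0,0,0],[-1,0,0,0,0,0,0]]}}

```text
time: 5.7
position: [0.5439, 0.1408, 0.3115]
orientation: [-0.677, 0.736, 0.001, -0.002]
wrist_force: [0.4, -0.4, -3.3]
opening: 0.316
grip_force: 59.4
```

```bash
python3 - <<'E'
from h import *
from scipy.spatial.transform import Rotation as Q
np.set_printoptions(precision=4,suppress=True)
s=r.read_state();M=Q.from_quat(s["orientation"]).as_matrix();p=np.array(s["position"])
print(s["time"],p,s["opening"],s["wrist_force"],s["qpos"]); print("shift to over eye mm",M.T@(np.array([.5989,-.1953,p[2]])-p)*1000)
a=r.capture("side")[:,:,::-1];b=r.capture("top")[:,:,::-1]
cv2.imwrite("pics/s1.png",a);cv2.imwrite("pics/t1.png",b)
z=lambda i,x,y:cv2.resize(i[y:y+150,x:x+100],(400,600),interpolation=cv2.INTER_CUBIC)
us=proj("side",p);ut=proj("top",p);print(us,ut)
f=lambda i,u:z(i,int(np.clip(u[0][0]-50,0,540)),int(np.clip(u[0][1]-60,0,250)))
cv2.imwrite("pics/c1.png",np.hstack([f(a,us),f(b,ut)]))
E
```

```text
5.7 [0.5439 0.1408 0.3115] 0.31633309070136634 [ 0.4343 -0.3572 -3.3173] [ 0.5414  0.2428 -0.0497 -0.0006 -1.2816 -0.6235]
shift to over eye mm [330.4874 -82.3819   0.2394]
[[268.4255 151.8251]] [[248.7145 157.0275]]
```

View pics/c1.png

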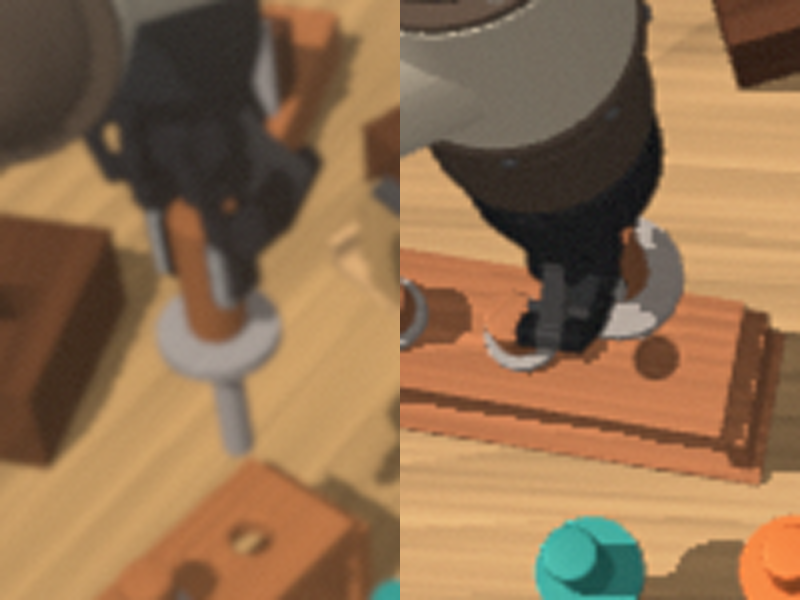

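The rod is held: in the side view the collar centre is at about (273,173.5) and the foot at about (278,203). The hole it left shows clearly in the top view.

```bash
python3 - <<'E'
from h import *
print(proj("side",[[.5439,.1408,.2604],[.5439,.1408,.1724],[.5639,.1408,.1724],[.5439,.1608,.1724]]),proj("top",[.5439,.1408,.095]))
# refine eye: dark/bright vs head in both first pictures
for n,c in(("side",(340,117)),("top",(424,166))):
    i=cv2.imread(f"pics/{n}0.png");x,y=c
    g=cv2.cvtColor(i,cv2.COLOR_BGR2GRAY)[y-12:y+13,x-14:x+15];print(n);print("\n".join(" ".join(f"{v:3d}" for v in q) for q in g[::1]))
E
```

```text
[[271.78415361 171.85812161]
 [276.77634771 201.93018914]
 [268.8771304  197.865907  ]
 [270.68583736 208.59053644]] [[262.00502537 186.00212798]]
side
147 149 155 156 155 154 152 148 143 138 131 122 108  94  85  77  71  72  71  70  70  69  72  70  71  69  68  68  67
150 153 156 156 152 151 148 142 135 123 108  95  85  75  74  70  70  71  71  72  72  70  69  70  66  67  66  68  70
152 155 156 155 150 147 140 129 115 101  84  76  73  72  70  70  70  70  72  72  71  70  67  70  68  69  67  67  66
154 155 154 148 143 134 123 106  92  80  73  72  68  69  70  72  71  70  70  71  68  67  68  68  68  69  68  70  69
154 150 145 136 124 109  94  82  75  70  70  69  72  73  72  70  71  69  70  70  68  65  69  68  67  66  67  65  68
147 138 126 110  95  83  76  71  70  72  71  71  70  70  72  70  69  67  69  69  67  70  68  70  67  66  67  68  66
133 117 103  88  74  73  71  70  71  72  72  69  72  70  71  68  68  69  69  68  67  68  67  68  69  69  67  67  68
109  93  82  72  71  70  71  70  72  71  71  69  70  68  70  67  69  68  68  69  69  69  67  69  68  68  67  67  69
 88  74  73  71  69 
[... 4155 characters left out ...]
  65
 70  68  67  68  66  66  65  61  64  62  64  70  85  92 112 157 163 151  87  60  63  68  67  64  63  61  64  64  64
 73  71  70  71  73  67  66  69  64  65  66  64  63  62  74  92  91  79  62  57  61  65  64  66  66  65  66  66  63
 73  69  72  72  73  71  71  72  70  69  68  66  67  62  62  65  63  63  62  61  60  62  62  63  64  63  63  66  67
 70  72  70  72  70  70  72  72  72  73  69  73  68  69  65  66  66  62  63  63  63  64  63  62  62  63  59  63  64
 73  73  72  73  73  72  71  69  71  72  71  70  69  70  70  67  71  65  67  68  65  63  63  63  63  61  63  63  61
 72  73  70  71  72  73  74  72  70  71  73  74  75  71  71  71  72  71  68  68  67  65  66  65  66  66  67  63  64
```

Request:
{"fn": "drive_tool", "kwargs": {"series": [[-1,15,-3.7,0,0,0,0],[-1,30,-7.5,0,0,0,0],[-1,40,-10,0,0,0,0],[-1,40,-10,0,0,0,0],[-1,40,-10,0,0,0,0],[-1,40,-10,0,0,0,0],[-1,40,-10,0,0,0,0],[-1,40,-10,0,0,0,0],[-1,30,-7.5,0,0,0,0],[-1,15.5,-3.7,0,0,0,0],[-1,0,0,0,0,0,0],[-1,0,0,0,0,0,0],[-1,0,0,0,0,0,0]]}}

```text
time: 7.1
position: [0.5995, -0.1942, 0.3133]
orientation: [-0.678, 0.735, 0.0, 0.0]
wrist_force: [0.6, -0.5, -2.5]
opening: 0.315
grip_force: 59.3
```

```bash
python3 - <<'E'
from h import *
from scipy.spatial.transform import Rotation as Q
np.set_printoptions(precision=4,suppress=True)
s=r.read_state();M=Q.from_quat(s["orientation"]).as_matrix();p=np.array(s["position"])
print(s["time"],p,s["opening"],s["wrist_force"],s["orientation"]); print("shift to over eye mm",M.T@(np.array([.5989,-.1953,p[2]])-p)*1000)
a=r.capture("side")[:,:,::-1];b=r.capture("top")[:,:,::-1]
z=lambda i,x,y:cv2.resize(i[y:y+120,x:x+80],(400,600),interpolation=cv2.INTER_CUBIC)
cv2.imwrite("pics/c2.png",np.hstack([z(a,300,50),z(b,380,110)]))
f=p+[0,0,-.139];print(proj("side",[f,f+[0,0,.088]]),proj("top",[f,f+[0,0,.088]]))
E
```

```text
7.1 [ 0.5995 -0.1942  0.3133] 0.3150531507056109 [ 0.5936 -0.506  -2.5025] [-0.678   0.7351  0.0001  0.0001]
shift to over eye mm [ 1.1912  0.5267 -0.0002]
[[339.9352 103.5815]
 [340.3929  72.8978]] [[428.4674 159.8564]
 [439.4624 146.296 ]]
```

View pics/c2.png

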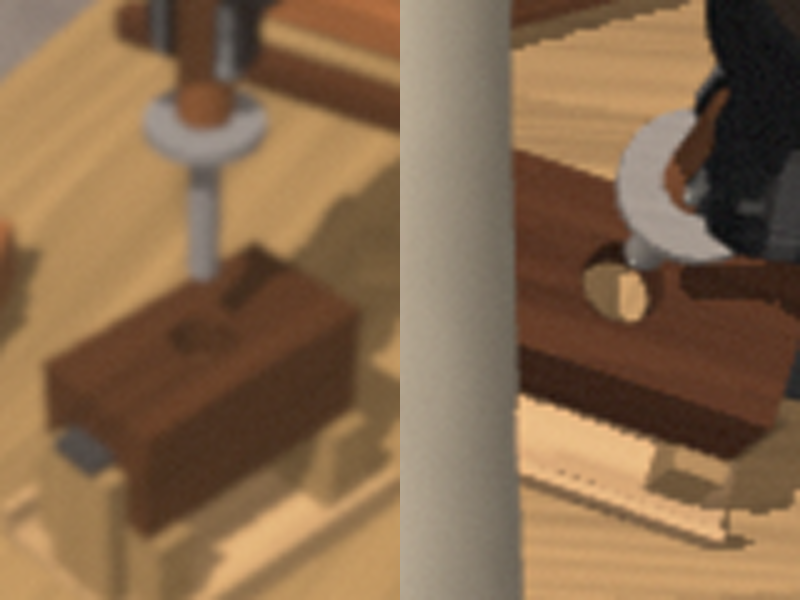

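The foot shows at side (340.6,104.5) and top (429,159), within 1 px of prediction, so the rod is over the eye. Now I lower it into the mouth.

Request:
{"fn": "drive_tool", "kwargs": {"series": [[-1,1.2,0.5,10,0,0,0],[-1,0,0,15,0,0,0],[-1,0,0,10,0,0,0],[-1,0,0,10,0,0,0],[-1,0,0,8,0,0,0],[-1,0,0,4,0,0,0],[-1,0,0,0,0,0,0],[-1,0,0,0,0,0,0],[-1,0,0,0,0,0,0]]}}

```text
time: 8.1
position: [0.5994, -0.1963, 0.257]
orientation: [-0.678, 0.735, -0.001, 0.0]
wrist_force: [0.7, 0.4, -2.3]
opening: 0.315
grip_force: 59.4
```

Request:
{"fn": "drive_tool", "kwargs": {"series": [[-1,0,0,4,0,0,0],[-1,0,0,4,0,0,0],[-1,0,0,4,0,0,0],[-1,0,0,4,0,0,0],[-1,0,0,4,0,0,0],[-1,0,0,4,0,0,0],[-1,0,0,4,0,0,0],[-1,0,0,4,0,0,0],[-1,0,0,4,0,0,0],[-1,0,0,4,0,0,0]]}}

```text
time: 9.1
position: [0.6001, -0.197, 0.2198]
orientation: [-0.678, 0.735, -0.003, 0.001]
wrist_force: [-2.9, -0.2, 9.1]
opening: 0.316
grip_force: 60.7
```

Request:
{"fn": "drive_tool", "kwargs": {"series": [[-1,0,0,4,0,0,0],[-1,0,0,4,0,0,0],[-1,0,0,4,0,0,0],[-1,0,0,4,0,0,0],[-1,0,0,4,0,0,0],[-1,0,0,3,0,0,0],[-1,0,0,0,0,0,0],[-1,0,0,0,0,0,0]]}}

```text
time: 9.9
position: [0.5991, -0.1962, 0.193]
orientation: [-0.678, 0.735, 0.0, -0.0]
wrist_force: [-0.1, 0.3, -4.0]
opening: 0.31
grip_force: 59.4
```

Request:
{"fn": "drive_tool", "kwargs": {"series": [[-1,0,0,1,0,0,0],[-1,0,0,1,0,0,0],[-1,0,0,0,0,0,0],[-1,0,0,0,0,0,0]]}}

```text
time: 10.3
position: [0.599, -0.1962, 0.1914]
orientation: [-0.678, 0.735, -0.0, 0.0]
wrist_force: [0.5, 1.0, -3.6]
opening: 0.312
grip_force: 59.5
```

```bash
python3 - <<'E'
from h import *
a=r.capture("side")[:,:,::-1];b=r.capture("top")[:,:,::-1]
z=lambda i,x,y:cv2.resize(i[y:y+120,x:x+80],(400,600),interpolation=cv2.INTER_CUBIC)
cv2.imwrite("pics/c3.png",np.hstack([z(a,300,70),z(b,380,110)]))
E
```

```text
(no output)
```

View pics/c3.png

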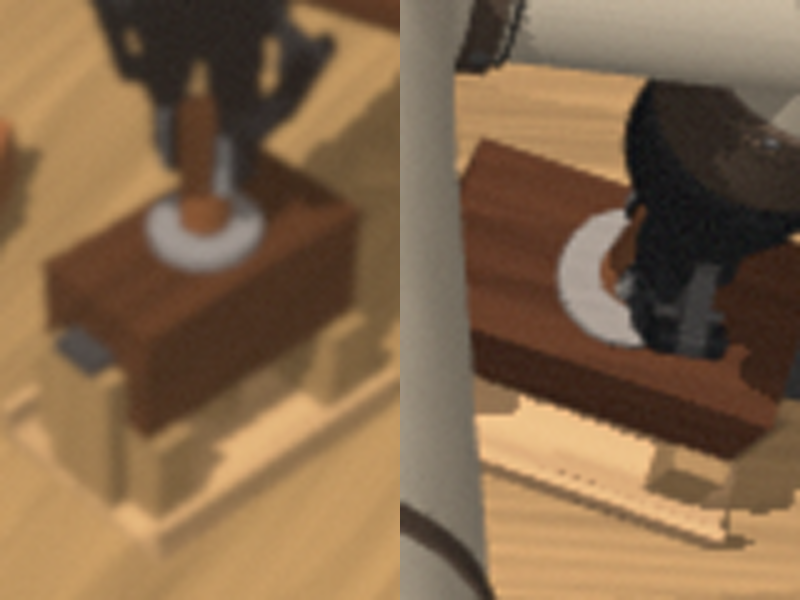

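The collar is almost on the head, at side (341,116), and there is still no contact force. I'll press slowly until it seats.

Request:
{"fn": "drive_tool", "kwargs": {"series": [[-1,0,0,1,0,0,0],[-1,0,0,1,0,0,0],[-1,0,0,0.5,0,0,0],[-1,0,0,0,0,0,0]]}}

```text
time: 10.8
position: [0.5991, -0.1963, 0.1911]
orientation: [-0.678, 0.735, -0.001, 0.0]
wrist_force: [-3.9, 1.6, 5.7]
opening: 0.307
grip_force: 60.3
```

Request:
{"fn": "drive_tool", "kwargs": {"series": [[1,0,0,0,0,0,0],[1,0,0,0,0,0,0],[1,0,0,0,0,0,0],[1,0,0,0,0,0,0],[1,0,0,0,0,0,0],[1,0,0,0,0,0,0],[1,0,0,0,0,0,0],[1,0,0,-15,0,0,0],[1,0,0,-25,0,0,0],[1,0,0,-40,0,0,0],[1,0,0,-40,0,0,0],[1,0,0,-30,0,0,0],[1,-45,0,0,0,0,0],[1,-45,0,0,0,0,0],[1,-45,0,0,0,0,0],[1,-45,0,0,0,0,0],[1,0,0,0,0,0,0],[1,0,0,0,0,0,0]]}}

```text
time: 12.6
position: [0.6138, -0.0157, 0.3388]
orientation: [-0.678, 0.735, 0.0, -0.0]
wrist_force: [0.7, -0.2, 0.2]
opening: 1.002
grip_force: 0.0
```

```bash
python3 - <<'E'
from h import *
a=r.capture("side")[:,:,::-1];b=r.capture("top")[:,:,::-1]
z=lambda i,x,y:cv2.resize(i[y:y+120,x:x+80],(400,600),interpolation=cv2.INTER_CUBIC)
cv2.imwrite("pics/c4.png",np.hstack([z(a,300,70),z(b,380,110)]))
print(proj("side",[.599,-.1955,.21]),proj("top",[.599,-.1955,.21]),r.read_state()["wrist_force"])
E
```

```text
[[340.58526154  91.41999188]] [[433.38337031 154.96020819]] [ 0.01866589  0.59647202 -0.87682408]
```

View pics/c4.png

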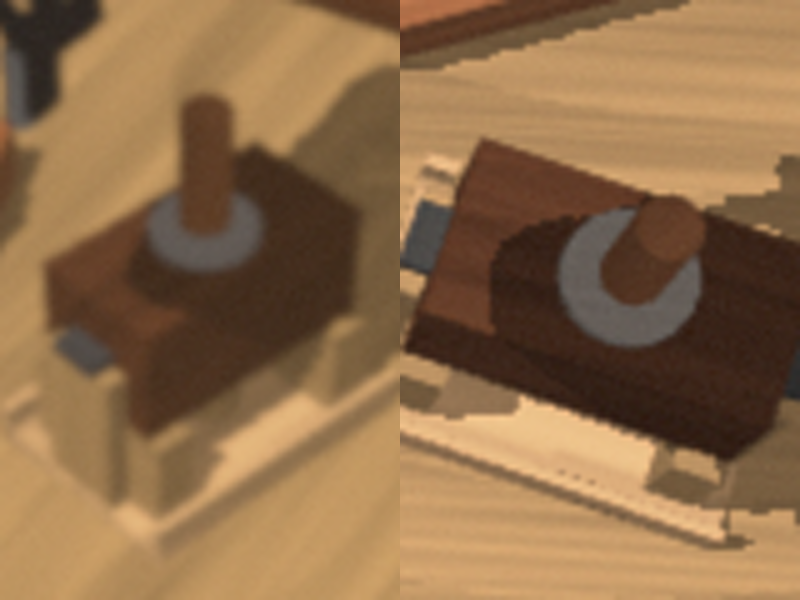

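The rod stands alone. Its handle top is at side (341,91.5) and top (433.8,156), within about 1 px of the predicted upright, seated position. The push force vanished before the collar seated, so the stub has dropped.

```bash
python3 -c "
from station import r
print(r.hand_in())"
```

```text
the job is handed in; nothing more can be done
None
```

I handed the job in: the ejector rod stands released and upright in the eye with its collar on the mallet head; the stub's drop onto the bed is inferred from the push force vanishing before the collar seated, not seen in the pictures, and the hand-in returned no verdict.

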